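# Find the seized push switch and lock it off

## Robot

A 6-joint arm with a two-finger parallel gripper is mounted at the origin on a cart in front of the work surface, level with it; the furniture and walls round the work are solid. World frame = base frame: x ahead of the robot, y to its left, z up, the work surface at z = 0. Lengths are in mm, angles in degrees, forces in N, time in s.
With the tool pointing down it reaches from about 350 to 775 mm from the base axis. Payload 7.3 kg.
Tool frame: the origin (TCP) lies at the very end of the fingers, on their centre line; the grasp point (between the pads) lies 19 mm behind it; z points along the fingers, y is the line along which they close (so a half turn about z gives the same grasp; the last joint's range is limited). The gripper opens to 92 mm and grips with 3 to 60 N. Pads are 19 mm wide; open, the fingers measure 130 mm over their backs; the gripper's body (75 mm by 190 mm) begins 47 mm behind the grasp point.
Start: joints at [-75.229, 19.595, 87.324, -0, 73.075, -8.365], TCP at [206.304, -482.787, 226.741] pointing down, gripper open.
Joint ranges: [-145.02, 145.02], [-44.19, 115.74], [2.07, 154.8], [-57.11, 237.11], [16.16, 152.29], [-177.93, 177.93]. Speed limits (degrees/s): [147.25, 147.25, 180, 180, 180, 180].

## Interface

Orientations are given as [roll, pitch, yaw] about the fixed x, y, z axes, in that order (R = Rz(yaw) Ry(pitch) Rx(roll)).
In Python, from plant import * gives the robot as it stands.
- The arm moves only by the tool step_arm, never from a script. Its argument "deltas" is a list of rows, each a list of 3 entries, a list of its own where there are three numbers: the shift along the world's x, y, z in mm, then the turn, a rotation vector about the world's x, y, z in degrees, then the finger opening in mm, from 0 to 91.8. In form: [[[dx, dy, dz], [ax, ay, az], gripper], ...]. A call has 1 to 20 rows; each row is the pose to reach, as a shift and turn from the pose commanded when the call began; what a row does not reach only later rows make up. A row lasts 1/8 s, in which the tool goes at most 62.5 mm and 10.7 degrees, less where a joint would pass 70% of its speed; a pose out of reach is approached as far as the arm can. A call with a gripper value outside its range is refused whole. The fingers move at their own pace and stop on an object; the grip force is fixed at half the most. Time passes only in rows, so rows that repeat a pose let the fingers close. It gives the time, the measured TCP pose, the force, the opening and the grip force at its end, in the units of the state.
- observe(): the state, without advancing time (a new reading comes with each control period).
- capture(name): name is "scene" or "top" or "wrist"; returns the picture (480x640x3 uint8, red, green, blue); there is no depth.
- calibration(name): a dict with "K" (3x3 intrinsics, pixels), "R" (3x3) and "t" (3): a world point X has camera coordinates R X + t; the wrist camera has in their place "hand_eye" (4x4, takes a point from camera to tool coordinates, whose origin is the TCP and whose axes are the flange's). Camera axes: x right, y down, z forward; pixel columns grow to the right and rows downward; lengths in mm; the calibration is good to about 2 mm. A picture is of the moment at which its call begins: read the wrist's pose just before it. calibration takes no time and is no camera call.
- job_done(): hands the job in; it is judged then, once.
The state is a dict: "t": time; "q": joint angles; "qvel": joint speeds; "effort": joint torques, N m; "tcp_pos": TCP position; "tcp_rot": TCP orientation; "wrist_force": force on the tool from outside, world axes, zero at the start; "ft_torque": the same for the moment, N m; "grip_width": opening from 0.0 (shut) to 1.0 (fully open); "gripper_force": force on a finger pad.
Only numpy, scipy, OpenCV 4.12 (cv2) and the standard library are available. Lean on these libraries where they do the work, as an engineer would, in place of code of your own. Each camera call takes 0.05 s, during which the arm holds its last target. There are 200 camera calls.

## Task

Two of the three push switches on the board are good and one is seized, but they look alike. Press the buttons gently by feel (about 10 N): click both good ones in so that they stay in, but do not force the seized one, and push its lock-off slide fully home so that its fork sits under its button. Leave the good switches' slides off and do not disturb the other things on the bench.

Things in the scene. Friction and masses are not known exactly. Their poses are not given: they have to be found in the camera images.
- switch_board: Plywood board 130 x 300 x 18 mm fixed to the bench. Origin: centre of its underside; x away from the robot, y left along the row, z up. On it three alike grey switch boxes, 90 (x) x 60 x 28 mm high, at y = +95, 0, -95 mm (places 1, 2, 3), tops 46 mm above the bench. Each has a round black push button and on the robot side of it a steel lock-off slide. Which box is where is not known.
- place1_button (a point): Centre of the top face of the left button (cap 26 mm diameter) when it is out: 66 mm above the bench, 20 mm above the box top. It is pressed straight down, 6 mm travel. Axes as the board. The point stays put when the button is pressed.
- place1_tab (a point): Left slide: middle of the top edge of the robot-side (-x) face of its upright ridge (6 x 24 mm, top 14 mm above the box top) when fully off; the point does not move with it. Pushed along the board's +x by 16 mm; it may start up to 4 mm on. A fork on it points to the button and goes under its cap. Robot side of the ridge: 12 mm of bare box top, then free air.
- place2_button (a point): Centre of the top face of the middle button (cap 26 mm diameter) when it is out: 66 mm above the bench, 20 mm above the box top. It is pressed straight down, 6 mm travel. Axes as the board. The point stays put when the button is pressed.
- place2_tab (a point): Middle slide: middle of the top edge of the robot-side (-x) face of its upright ridge (6 x 24 mm, top 14 mm above the box top) when fully off; the point does not move with it. Pushed along the board's +x by 16 mm; it may start up to 4 mm on. A fork on it points to the button and goes under its cap. Robot side of the ridge: 12 mm of bare box top, then free air.
- place3_button (a point): Centre of the top face of the right button (cap 26 mm diameter) when it is out: 66 mm above the bench, 20 mm above the box top. It is pressed straight down, 6 mm travel. Axes as the board. The point stays put when the button is pressed.
- place3_tab (a point): Right slide: middle of the top edge of the robot-side (-x) face of its upright ridge (6 x 24 mm, top 14 mm above the box top) when fully off; the point does not move with it. Pushed along the board's +x by 16 mm; it may start up to 4 mm on. A fork on it points to the button and goes under its cap. Robot side of the ridge: 12 mm of bare box top, then free air.
- button_a (a joint): Travel of one button (m), 0 out, 0.006 in; its place is unknown. A good button resists most in its first mm (one about 4 N, the other 7 N), eases to nothing at 3 mm, then snaps in and stays latched at 6 mm; released sooner it comes back out. The seized one is a stiff spring, 2 N plus 6 N per mm (10 N: 1.3 mm): it never clicks, comes back out, and is ruined beyond 3 mm (20 N).
- lock_a (a joint): Position (m) of the lock-off slide in the same box as button a: 0 off, 0.016 home against its stop with the fork under the cap (possible only while that button is out). Grows along the board's +x, stays where it is left, about 4 N of friction. Starts between 0 and 0.004.
- button_b (a joint): Travel of one button (m), 0 out, 0.006 in; its place is unknown. A good button resists most in its first mm (one about 4 N, the other 7 N), eases to nothing at 3 mm, then snaps in and stays latched at 6 mm; released sooner it comes back out. The seized one is a stiff spring, 2 N plus 6 N per mm (10 N: 1.3 mm): it never clicks, comes back out, and is ruined beyond 3 mm (20 N).
- lock_b (a joint): Position (m) of the lock-off slide in the same box as button b: 0 off, 0.016 home against its stop with the fork under the cap (possible only while that button is out). Grows along the board's +x, stays where it is left, about 4 N of friction. Starts between 0 and 0.004.
- button_c (a joint): Travel of one button (m), 0 out, 0.006 in; its place is unknown. A good button resists most in its first mm (one about 4 N, the other 7 N), eases to nothing at 3 mm, then snaps in and stays latched at 6 mm; released sooner it comes back out. The seized one is a stiff spring, 2 N plus 6 N per mm (10 N: 1.3 mm): it never clicks, comes back out, and is ruined beyond 3 mm (20 N).
- lock_c (a joint): Position (m) of the lock-off slide in the same box as button c: 0 off, 0.016 home against its stop with the fork under the cap (possible only while that button is out). Grows along the board's +x, stays where it is left, about 4 N of friction. Starts between 0 and 0.004.
- tape_measure: White and black tape measure, 36 x 76 x 70 mm, standing on the bench; origin at the centre of its underside. Bystander.
- offcut_4: Small light wood offcut, 60 x 90 x 18 mm, lying flat; origin at the centre of its underside. Bystander.
- screw_tin: Round grey-white screw tin, 67 mm diameter, 62 mm high, standing; origin at the centre of its underside. Bystander.

How it is judged (in metres and radians):
At the end, for the whole second after the job is handed in: Both good buttons are latched in (at least 4.5 mm down), the seized button is out (within 1 mm), the slide beside the seized button is home (at least 14.5 of 16 mm), and the slides of the two good switches are still off (less than 7 mm on) (value of joint each of button_a, button_b above 0.0045 m and value of joint button_c below 0.001 m and value of joint lock_c above 0.0145 m and value of joint each of lock_a, lock_b below 0.007 m); the robot touches nothing.
It fails at once if the seized button is forced in by more than 3 mm (value of joint button_c above 0.003 m).
It fails at once if the tape measure, the offcut or the screw tin is shifted by more than 25 mm or tipped over (distance of any of tape_measure, offcut_4, screw_tin from where it was at the start of the episode above 0.025 m or angle between any of tape_measure, offcut_4, screw_tin's own z axis and vertical above 0.35 rad).
It also fails if it takes over 51 s, if anything falls off the work surface, if the arm or the gripper's body presses on something with over 40 N, if the wrist force passes 120 N, or if a joint passes its speed limit or range.

## Working session

There is one attempt and no reset: what is moved stays moved. The work goes in short steps, Python scripts to look and compute and a tool call to move; the robot and the scene stay as the last step left them, time stands still between calls to the robot, and variables do not carry over. Pictures are saved under pics/ and viewed, at most 10 in all, crops included, and the job is handed in when it is done.

Besides the shell and the picture viewer there is one more tool, called after "Call:" by a JSON object that holds its "fn" and its "kwargs". step_arm: Moves the arm, as the interface text tells. Its arguments: {"type":"object","properties":{"deltas":{"type":"array","items":{"type":"array"}}},"required":["deltas"]}

```bash
mkdir -p pics
python3 - <<'E'
from plant import *
import cv2
for n in("top","scene"):
    cv2.imwrite(f"pics/{n}0.png",cv2.cvtColor(capture(n),cv2.COLOR_RGB2BGR))
    c=calibration(n);print(n,c)
print(observe())
E
```

```text
top {'K': array([[537.08924846,   0.        , 320.50485538],
       [  0.        , 537.08924846, 233.58013467],
       [  0.        ,   0.        ,   1.        ]]), 'R': array([[-1.61102750e-02, -9.99867182e-01, -2.46520580e-03],
       [-9.87833711e-01,  1.62976999e-02, -1.54657508e-01],
       [ 1.54677144e-01, -5.63615858e-05, -9.87965069e-01]]), 't': array([ 206.81522349,  553.89171356, 1144.58211469])}
scene {'K': array([[527.51742318,   0.        , 320.71962824],
       [  0.        , 527.51742318, 242.55068786],
       [  0.        ,   0.        ,   1.        ]]), 'R': array([[-0.61686702, -0.78694685, -0.01377417],
       [-0.4951969 ,  0.4016557 , -0.77035883],
       [ 0.61176393, -0.46838803, -0.6374618 ]]), 't': array([509.34155296, 253.65803984, 756.69199118])}
{'t': 0.1, 'q': array([-7.52300673e+01,  1.96325838e+01,  8.73726534e+01, -1.23654969e-03,
        7.30749575e+01, -8.36503428e+00]), 'qvel': array([-0.04991999, -0.13519608, -0.08275119,  0.01701816, -0.12493109,
        0.06634514]), 'effort': array([ 1.95542663e-03, -4.32005382e+01, -2.44695193e+01,  7.19852443e-02,
        5.26125426e-02, -4.46739375e-05]), 'tcp_pos': array([ 206.19120446, -482.40939313,  226.10774137]), 'tcp_rot': array([-1.79920486e+02, -1.04967575e-02,  2.31353205e+01]), 'wrist_force': array([ 0.03466996, -0.38486636, -0.83747352]), 'ft_torque': array([ 0.02968706, -0.03696145,  0.00747823]), 'gripper_force': 0.0, 'grip_width': 1.0030939033824993}
```

View pics/top0.png

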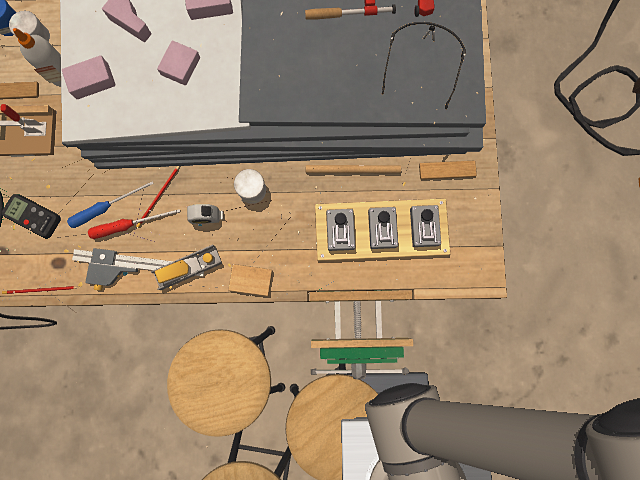

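View pics/scene0.png

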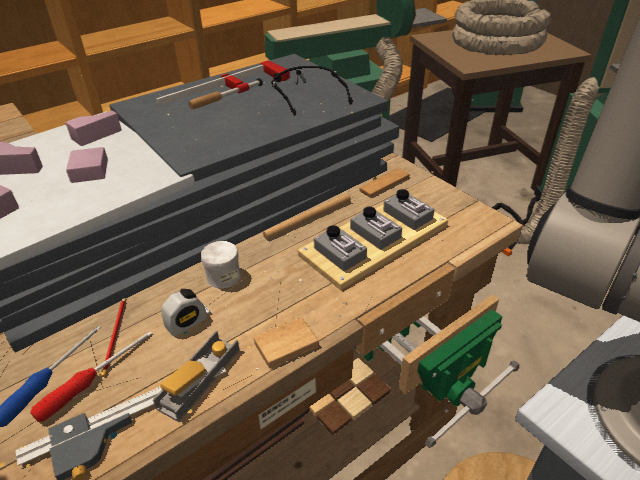

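The top view shows the board at about (383,230), with buttons near (341,217), (383,216) and (427,214). The other things are well to its left, and a tall sheet stack stands behind it. I'll enlarge the board next.

```bash
cat > h.py <<'E'
from plant import *
import cv2,numpy as np
def hit(n,uv,z):
    c=calibration(n);d=c["R"].T@np.linalg.solve(c["K"],[*uv,1]);o=-c["R"].T@c["t"]
    return (o+d*(z-o[2])/d[2]).round(1)
E
python3 - <<'E'
from h import *
im=cv2.imread("pics/top0.png")[195:270,305:460]
cv2.imwrite("pics/crop.png",cv2.resize(im,None,fx=5,fy=5,interpolation=cv2.INTER_CUBIC))
for uv in((341,217),(383,216),(427,214)):print(hit("top",uv,66))
for uv in ((318,204),(445,200),(450,257),(317,262)):print(hit("top",uv,18))
for z in(50,150,200):print(hit("top",(400,125),z),hit("scene",(395,122),z))
E
```

```text
[589.5 152.5  66. ]
[590.2  60.9  66. ]
[593.  -35.1  66. ]
[629.5 202.4  18. ]
[634.  -87.4  18. ]
[503.2 -91.8  18. ]
[496.8 206.6  18. ]
[802.6  13.3  50. ] [ 851.  -265.9   50. ]
[765.9  29.1 150. ] [ 713.3 -121.1  150. ]
[747.5  37.  200. ] [644.5 -48.7 200. ]
```

View pics/crop.png

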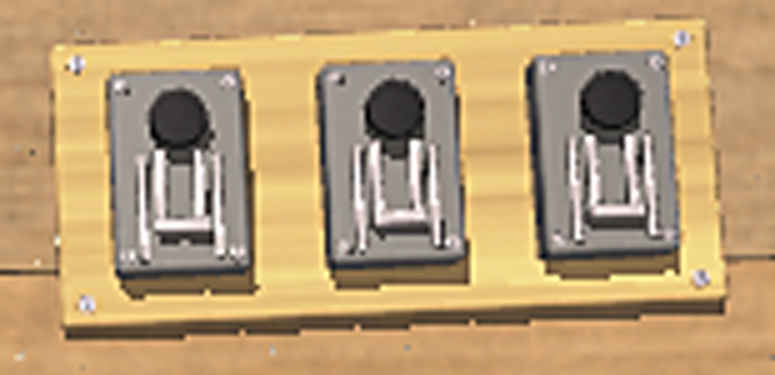

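Run:
```python
from h import *
for uv in((341,218.6),(383.8,216.6),(427.2,214.6)):print(hit("top",uv,66))
for uv in((333,232),(370,212),(403,194)):print(hit("scene",uv,66))
print(calibration("wrist"))
```

```text
[585.9 152.6  66. ]
[588.8  59.2  66. ]
[591.7 -35.5  66. ]
[580.7 161.5  66. ]
[583.9  64.8  66. ]
[587.4 -30.   66. ]
{'K': array([[432.26763942,   0.        , 315.34763549],
       [  0.        , 432.26763942, 245.59951098],
       [  0.        ,   0.        ,   1.        ]]), 'hand_eye': array([[-6.91767471e-05, -9.66216562e-01, -2.57731546e-01,
         6.85139290e+01],
       [ 9.99999456e-01,  2.01438033e-04, -1.02358240e-03,
         4.20794845e-01],
       [ 1.04091920e-03, -2.57731476e-01,  9.66216023e-01,
        -1.57450689e+02],
       [ 0.00000000e+00,  0.00000000e+00,  0.00000000e+00,
         1.00000000e+00]])}
```

Call:
{"fn": "step_arm", "kwargs": {"deltas": [[[330, 545, 20], [0, 0, -21.5], 0], [[330, 545, 20], [0, 0, -21.5], 0], [[330, 545, 20], [0, 0, -21.5], 0], [[330, 545, 20], [0, 0, -21.5], 0], [[330, 545, 20], [0, 0, -21.5], 0], [[330, 545, 20], [0, 0, -21.5], 0], [[330, 545, 20], [0, 0, -21.5], 0], [[330, 545, 20], [0, 0, -21.5], 0], [[330, 545, 20], [0, 0, -21.5], 0], [[330, 545, 20], [0, 0, -21.5], 0], [[330, 545, 20], [0, 0, -21.5], 0], [[330, 545, 20], [0, 0, -21.5], 0], [[330, 545, 20], [0, 0, -21.5], 0], [[330, 545, 20], [0, 0, -21.5], 0], [[330, 545, 20], [0, 0, -21.5], 0]]}}

```text
t: 1.98
tcp_pos: [536.1, 61.2, 247.0]
tcp_rot: [180.0, -0.0, 1.5]
wrist_force: [-0.2, -0.4, -1.3]
grip_width: 0.003
gripper_force: 0.0
```

```bash
cat >> h.py <<'E'
from scipy.spatial.transform import Rotation as Ro
def whit(s,uv,z):
    c=calibration("wrist");H=c["hand_eye"];R=Ro.from_euler("xyz",s["tcp_rot"],degrees=True).as_matrix()
    o=R@H[:3,3]+s["tcp_pos"];d=R@H[:3,:3]@np.linalg.solve(c["K"],[*uv,1]);return (o+d*(z-o[2])/d[2]).round(1)
E
python3 - <<'E'
from h import *
import pickle
s=observe();pickle.dump(s,open("s1.pkl","wb"));im=capture("wrist")
im=cv2.cvtColor(im,cv2.COLOR_RGB2BGR);cv2.imwrite("pics/w1.png",im);print(s["tcp_pos"],s["tcp_rot"])
E
```

```text
[536.08960327  61.18750792 247.00801074] [ 1.79988462e+02 -1.58120804e-02  1.54124257e+00]
```

View pics/w1.png

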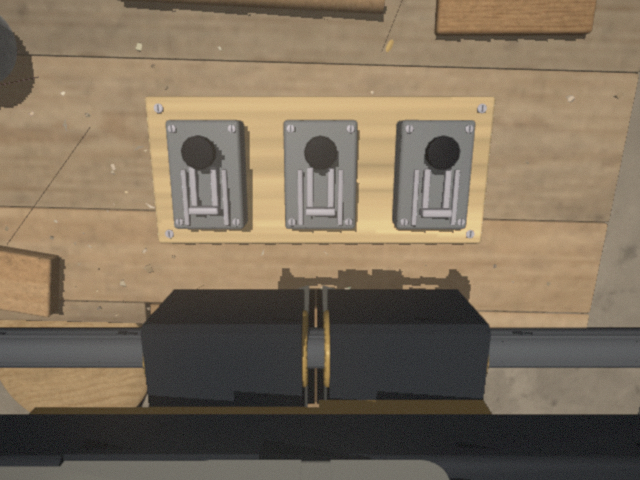

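The wrist picture shows the row square to the image. Buttons are at (199,153), (320,152) and (442,153), and the ridges' robot-side edges are near (204,214), (320,215) and (437,217).

Run:
```python
from h import *
import pickle
s=pickle.load(open("s1.pkl","rb"))
for uv in((199,153),(320,152),(442,153)):print("b",whit(s,uv,66))
for uv in((204,214),(320,215),(437,217)):print("r",whit(s,uv,60))
for uv in((148,98),(493,98),(480,242),(160,242)):print("c",whit(s,uv,18))
for uv in((168,121),(241,121),(285,121),(356,121),(398,121),(474,121)):print("boxfar",whit(s,uv,46))
im=cv2.imread("pics/w1.png")[90:250,140:500]
cv2.imwrite("pics/crop2.png",cv2.resize(im[20:150,10:350],(800,306),interpolation=cv2.INTER_CUBIC))
c=calibration("wrist");H=np.linalg.inv(c["hand_eye"])
for p in((9.5,-19,0,1),(9.5,19,0,1),(-9.5,19,0,1)):
    q=c["K"]@(H@p)[:3];print("tip",(q/q[2]).round())
```

```text
b [585.5 151.4  66. ]
b [588.7  58.7  66. ]
b [590.5 -34.8  66. ]
r [536.9 151.   60. ]
r [538.6  57.2  60. ]
r [539.5 -37.7  60. ]
c [627.4 205.3  18. ]
c [635.2 -87.1  18. ]
c [509.2 -91.9  18. ]
c [501.2 203.5  18. ]
boxfar [608.7 180.3  46. ]
boxfar [610.3 122.1  46. ]
boxfar [611.2  87.1  46. ]
boxfar [612.7  30.5  46. ]
boxfar [613.6  -2.9  46. ]
boxfar [615.3 -63.5  46. ]
tip [265. 288.   1.]
tip [363. 288.   1.]
tip [362. 333.   1.]
```

View pics/crop2.png

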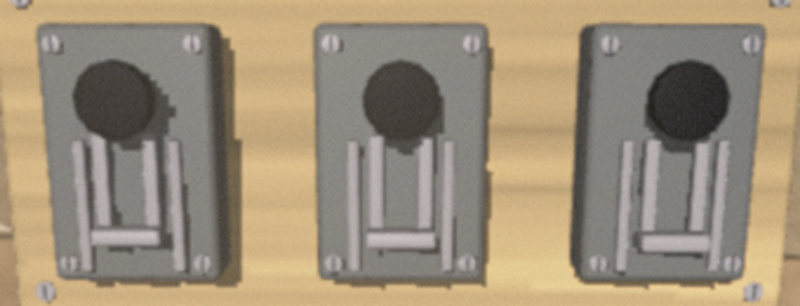

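The three views agree: buttons at about (586,152), (589,59) and (591,-35), ridge faces about 50 mm nearer the robot, and yaw about 1.5°. I'll start with the middle button.

Call:
{"fn": "step_arm", "kwargs": {"deltas": [[[30, -2.5, -50], [0, 0, 0], 0], [[52.5, -2.5, -100], [0, 0, 0], 0], [[52.5, -2.5, -145], [0, 0, 0], 0], [[52.5, -2.5, -165], [0, 0, 0], 0], [[52.5, -2.5, -176], [0, 0, 0], 0], [[52.5, -2.5, -178], [0, 0, 0], 0], [[52.5, -2.5, -178], [0, 0, 0], 0], [[52.5, -2.5, -178], [0, 0, 0], 0]]}}

```text
t: 3.02
tcp_pos: [589.4, 59.7, 69.9]
tcp_rot: [180.0, -0.1, 1.6]
wrist_force: [-0.6, -0.1, 0.5]
grip_width: 0.004
gripper_force: 0.0
```

Call:
{"fn": "step_arm", "kwargs": {"deltas": [[[0, -1, -1.5], [0, 0, 0], 0], [[0, -1, -3], [0, 0, 0], 0], [[0, -1, -4], [0, 0, 0], 0], [[0, -1, -4], [0, 0, 0], 0], [[0, -1, -4], [0, 0, 0], 0]]}}

```text
t: 3.65
tcp_pos: [589.0, 58.7, 64.9]
tcp_rot: [180.0, -0.0, 1.6]
wrist_force: [-0.6, -1.0, 2.4]
grip_width: 0.005
gripper_force: 1.4
```

Call:
{"fn": "step_arm", "kwargs": {"deltas": [[[0, 0, -0.5], [0, 0, 0], 0], [[0, 0, -1], [0, 0, 0], 0], [[0, 0, -1], [0, 0, 0], 0], [[0, 0, -1], [0, 0, 0], 0]]}}

```text
t: 4.15
tcp_pos: [588.7, 58.8, 63.5]
tcp_rot: [-180.0, 0.0, 1.6]
wrist_force: [0.4, -0.5, -0.1]
grip_width: 0.007
gripper_force: 0.3
```

Call:
{"fn": "step_arm", "kwargs": {"deltas": [[[0, 0, -0.7], [0, 0, 0], 0], [[0, 0, -1.5], [0, 0, 0], 0], [[0, 0, -1.5], [0, 0, 0], 0], [[0, 0, -1.5], [0, 0, 0], 0]]}}

```text
t: 4.65
tcp_pos: [588.7, 58.7, 62.1]
tcp_rot: [180.0, 0.0, 1.6]
wrist_force: [-0.6, -0.4, -0.3]
grip_width: 0.003
gripper_force: 0.0
```

Call:
{"fn": "step_arm", "kwargs": {"deltas": [[[0, 0, -1], [0, 0, 0], 0], [[0, 0, -2], [0, 0, 0], 0], [[0, 0, -2.5], [0, 0, 0], 0], [[0, 0, -2.5], [0, 0, 0], 0], [[0, 0, -2.5], [0, 0, 0], 0]]}}

```text
t: 5.28
tcp_pos: [588.8, 58.7, 60.1]
tcp_rot: [180.0, -0.0, 1.6]
wrist_force: [-1.6, -0.2, 5.0]
grip_width: 0.005
gripper_force: 2.8
```

Middle button is in: about 2.4 N at first, then no force, then a hard bottom at z≈60. Next is the left one.

Call:
{"fn": "step_arm", "kwargs": {"deltas": [[[0, 0, 10], [0, 0, 0], 0], [[-1, 30, 25], [0, 0, 0], 0], [[-3, 75, 25], [0, 0, 0], 0], [[-3, 93.5, 15], [0, 0, 0], 0], [[-3, 93.5, 9], [0, 0, 0], 0], [[-3, 93.5, 9], [0, 0, 0], 0], [[-3, 93.5, 9], [0, 0, 0], 0]]}}

```text
t: 6.15
tcp_pos: [586.0, 150.9, 68.6]
tcp_rot: [180.0, 0.0, 1.5]
wrist_force: [-0.2, 0.2, 0.4]
grip_width: 0.0
gripper_force: 0.0
```

Call:
{"fn": "step_arm", "kwargs": {"deltas": [[[0, 0, -1.5], [0, 0, 0], 0], [[0, 0, -2.5], [0, 0, 0], 0], [[0, 0, -3], [0, 0, 0], 0], [[0, 0, -3], [0, 0, 0], 0], [[0, 0, -3], [0, 0, 0], 0]]}}

```text
t: 6.78
tcp_pos: [586.0, 151.8, 66.2]
tcp_rot: [180.0, -0.0, 1.6]
wrist_force: [-1.7, -3.9, 4.6]
grip_width: 0.007
gripper_force: 2.7
```

Call:
{"fn": "step_arm", "kwargs": {"deltas": [[[0, 0, -0.5], [0, 0, 0], 0], [[0, 0, -0.5], [0, 0, 0], 0], [[0, 0, -0.5], [0, 0, 0], 0]]}}

```text
t: 7.15
tcp_pos: [586.0, 151.8, 65.8]
tcp_rot: [180.0, -0.0, 1.6]
wrist_force: [-0.9, -3.7, 7.0]
grip_width: 0.005
gripper_force: 3.1
```

Call:
{"fn": "step_arm", "kwargs": {"deltas": [[[0, 0, -0.5], [0, 0, 0], 0], [[0, 0, -0.5], [0, 0, 0], 0], [[0, 0, -0.5], [0, 0, 0], 0]]}}

```text
t: 7.52
tcp_pos: [586.0, 151.9, 65.0]
tcp_rot: [180.0, -0.0, 1.6]
wrist_force: [-1.2, -3.4, 5.1]
grip_width: 0.005
gripper_force: 2.3
```

Call:
{"fn": "step_arm", "kwargs": {"deltas": [[[0, 0, -0.7], [0, 0, 0], 0], [[0, 0, -0.7], [0, 0, 0], 0], [[0, 0, -0.7], [0, 0, 0], 0]]}}

```text
t: 7.9
tcp_pos: [585.9, 152.5, 63.8]
tcp_rot: [-180.0, -0.0, 1.6]
wrist_force: [1.4, -0.4, 2.1]
grip_width: 0.001
gripper_force: 0.9
```

The force is easing (7 → 5 → 2 N), so this is the 7 N good one. I'll press it fully in.

Call:
{"fn": "step_arm", "kwargs": {"deltas": [[[0, 0, -1.2], [0, 0, 0], 0], [[0, 0, -2.4], [0, 0, 0], 0], [[0, 0, -3.6], [0, 0, 0], 0], [[0, 0, -4.2], [0, 0, 0], 0], [[0, 0, -4.2], [0, 0, 0], 0], [[0, 0, -4.2], [0, 0, 0], 0]]}}

```text
t: 8.65
tcp_pos: [585.4, 152.4, 60.2]
tcp_rot: [-180.0, 0.0, 1.6]
wrist_force: [-3.3, -0.1, 5.4]
grip_width: 0.004
gripper_force: 2.7
```

Call:
{"fn": "step_arm", "kwargs": {"deltas": [[[0, 0, 15], [0, 0, 0], 0], [[-5, -20, 40], [0, 0, 0], 0], [[-25, -70, 40], [0, 0, 0], 0], [[-45, -120, 40], [0, 0, 0], 0], [[-64.5, -170, 40], [0, 0, 0], 0], [[-64.5, -190, 30], [0, 0, 0], 0], [[-64.5, -190, 15], [0, 0, 0], 0], [[-64.5, -190, 15], [0, 0, 0], 0]]}}

```text
t: 9.65
tcp_pos: [520.7, -37.0, 73.8]
tcp_rot: [-180.0, 0.1, 1.6]
wrist_force: [0.1, -0.0, -0.3]
grip_width: 0.003
gripper_force: 0.0
```

Run:
```python
from h import *
s=observe();print(s["tcp_pos"])
w=cv2.cvtColor(capture("wrist"),cv2.COLOR_RGB2BGR)[:330]
sc=cv2.cvtColor(capture("scene"),cv2.COLOR_RGB2BGR)[170:290,290:460]
a=cv2.resize(w,(580,299));b=cv2.resize(sc,(425,300),interpolation=cv2.INTER_CUBIC)
o=np.zeros((600,580,3),np.uint8);o[:299]=a;o[300:,:425]=b
cv2.imwrite("pics/w2.png",o)
```

```text
[520.66041896 -37.03706101  73.83637505]
```

View pics/w2.png

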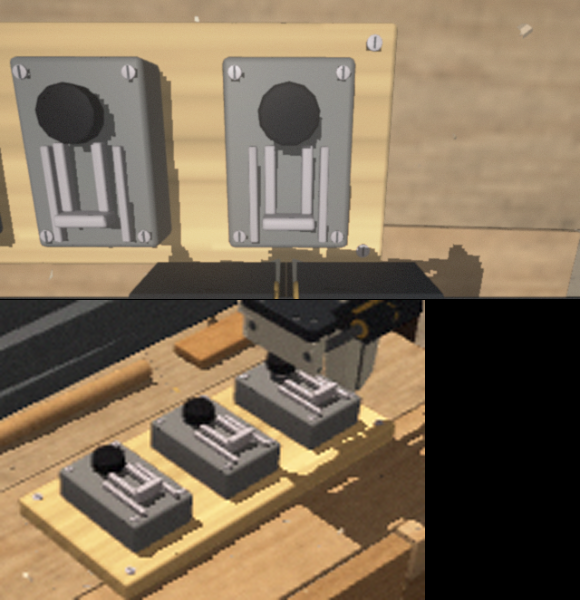

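The two left buttons sit low in their boxes. The fingers are in line with the right slide (ridge at (289,224), finger slit at about x=287), so I'll lower them and push.

Call:
{"fn": "step_arm", "kwargs": {"deltas": [[[-1, 0, -10], [0, 0, 0], 0], [[-1, 0, -19.5], [0, 0, 0], 0], [[-1, 0, -19.5], [0, 0, 0], 0], [[3, 0, -19.5], [0, 0, 0], 0], [[6, 0, -19.5], [0, 0, 0], 0], [[9, 0, -19.5], [0, 0, 0], 0], [[12, 0, -19.5], [0, 0, 0], 0], [[14, 0.3, -19.5], [0, 0, 0], 0], [[16, 0.3, -19.5], [0, 0, 0], 0], [[16, 0.3, -19.5], [0, 0, 0], 0], [[16, 0.3, -19.5], [0, 0, 0], 0]]}}

```text
t: 11.12
tcp_pos: [537.5, -37.5, 55.3]
tcp_rot: [180.0, -0.0, 1.6]
wrist_force: [-3.0, -2.2, 2.6]
grip_width: 0.004
gripper_force: 1.4
```

Call:
{"fn": "step_arm", "kwargs": {"deltas": [[[2, 0, 0], [0, 0, 0], 0], [[4, 0, 0], [0, 0, 0], 0], [[5, 0, 0], [0, 0, 0], 0], [[6, 0, 0], [0, 0, 0], 0], [[6, 0, 0], [0, 0, 0], 0], [[6, 0, 0], [0, 0, 0], 0]]}}

```text
t: 11.88
tcp_pos: [543.5, -37.4, 55.4]
tcp_rot: [180.0, -0.0, 1.6]
wrist_force: [-2.4, 0.4, 2.2]
grip_width: 0.006
gripper_force: 1.6
```

Call:
{"fn": "step_arm", "kwargs": {"deltas": [[[1, 0, 0], [0, 0, 0], 0], [[2, 0, 0], [0, 0, 0], 0], [[3, 0, 0], [0, 0, 0], 0], [[3, 0, 0], [0, 0, 0], 0], [[3, 0, 0], [0, 0, 0], 0]]}}

```text
t: 12.5
tcp_pos: [543.9, -37.4, 55.2]
tcp_rot: [-180.0, 0.3, 1.7]
wrist_force: [-11.7, -1.5, 8.4]
grip_width: 0.01
gripper_force: 5.8
```

The slide reached its stop at x≈543.9 with about 12 N. I'll back off, rise and check.

Call:
{"fn": "step_arm", "kwargs": {"deltas": [[[-8, 0, 0], [0, 0, 0], 0], [[-18, 0, 2], [0, 0, 0], 0], [[-25, 0, 30], [0, 0, 0], 0], [[-25, 30, 80], [0, 0, 0], 0], [[-25, 60, 130], [0, 0, 0], 0], [[-25, 90, 150], [0, 0, 0], 0], [[-25, 90, 150], [0, 0, 0], 0], [[-25, 90, 150], [0, 0, 0], 0]]}}

```text
t: 13.5
tcp_pos: [520.8, 52.1, 204.5]
tcp_rot: [180.0, 0.1, 1.6]
wrist_force: [0.1, 0.2, -0.6]
grip_width: 0.006
gripper_force: 0.0
```

Run:
```python
from h import *
s=observe();print(s["tcp_pos"],s["wrist_force"])
w=cv2.cvtColor(capture("wrist"),cv2.COLOR_RGB2BGR)[40:290,60:580]
t=cv2.cvtColor(capture("scene"),cv2.COLOR_RGB2BGR)[170:290,290:460]
o=np.zeros((600,760,3),np.uint8);o[:365]=cv2.resize(w,(760,365),interpolation=cv2.INTER_CUBIC);o[366:,:330]=cv2.resize(t,(330,234))
cv2.imwrite("pics/w3.png",o)
```

```text
[520.82236284  52.07337092 204.49063229] [ 0.0530846   0.20799824 -0.56246268]
```

View pics/w3.png

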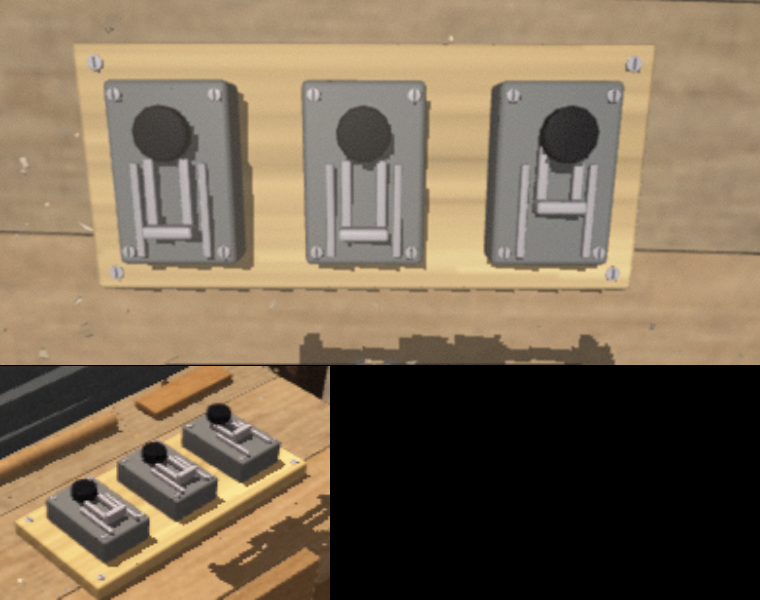

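Run:
```python
from h import *
s=dict(tcp_pos=np.array([520.82,52.07,204.49]),tcp_rot=np.array([180,.1,1.6]))
f=lambda x,y:(60+x*520/760,40+y*250/365)
for b,r,zb in(((161,133),(166,239),60),((364,134),(363,241),60),((569,134),(562,214),66)):
    B=whit(s,f(*b),zb);R=whit(s,f(*r),60);print(B,R,B[0]-R[0])
```

```text
[585.9 151.6  60. ] [536.4 152.1  60. ] 49.5
[588.1  57.9  60. ] [538.1  57.1  60. ] 50.0
[590.7 -35.   66. ] [553.8 -37.4  60. ] 36.90000000000009
```

The position fits a slide that is home (D−16 with a start of about 2 mm), but the margin is thin. There is time for one firmer push to confirm the stop.

Call:
{"fn": "step_arm", "kwargs": {"deltas": [[[0, -50, -50], [0, 0, 0], 0], [[5, -89.5, -90], [0, 0, 0], 0], [[5, -89.5, -125], [0, 0, 0], 0], [[5, -89.5, -142], [0, 0, 0], 0], [[5, -89.5, -148], [0, 0, 0], 0], [[5, -89.5, -148], [0, 0, 0], 0], [[13, -89.5, -148], [0, 0, 0], 0], [[20, -89.5, -148], [0, 0, 0], 0], [[24, -89.5, -148], [0, 0, 0], 0], [[26, -89.5, -148], [0, 0, 0], 0], [[28, -89.5, -148], [0, 0, 0], 0], [[28, -89.5, -148], [0, 0, 0], 0], [[28, -89.5, -148], [0, 0, 0], 0]]}}

```text
t: 15.22
tcp_pos: [544.5, -36.7, 57.1]
tcp_rot: [-180.0, 0.6, 1.7]
wrist_force: [-15.2, -1.6, 11.5]
grip_width: 0.002
gripper_force: 8.3
```

It stays firmly at the stop at 15 N, so I'll retreat and hand in.

Call:
{"fn": "step_arm", "kwargs": {"deltas": [[[-8, 0, 0], [0, 0, 0], 0], [[-18, 0, 2], [0, 0, 0], 0], [[-25, 0, 30], [0, 0, 0], 0], [[-25, 0, 80], [0, 0, 0], 0], [[-25, 0, 130], [0, 0, 0], 0], [[-25, 0, 150], [0, 0, 0], 0], [[-25, 0, 150], [0, 0, 0], 0], [[-25, 0, 150], [0, 0, 0], 0]]}}

```text
t: 16.23
tcp_pos: [523.7, -36.8, 206.2]
tcp_rot: [-180.0, 0.1, 1.6]
wrist_force: [-0.5, -0.1, -0.3]
grip_width: 0.007
gripper_force: 0.0
```

Run:
```python
from plant import *
print(observe()["wrist_force"]);print(job_done())
```

```text
[-0.45387812 -0.07077825 -0.34021812]
the job is handed in; nothing more can be done
None
```

The job is handed in, with no verdict shown: left and middle buttons clicked in by feel, the right switch taken as seized by elimination (its button never pressed), and its slide pushed to a firm stop at 15 N.

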